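Find the rocking canister lid and seat it

ROBOT

A 6-joint arm with a two-finger parallel gripper is mounted at the origin on the work surface. World frame = base frame: x ahead of the robot, y to its left, z up, the work surface at z = 0. Lengths are in mm, angles in degrees, forces in N, time in s.
With the tool pointing down it reaches from about 275 to 750 mm from the base axis. Payload 10.2 kg.
Tool frame: the origin (TCP) lies between the finger pads; the fingertips stand 17 mm ahead of it and the grasp point (between the pads) lies 2 mm behind it (bot.finger_overhang is the distance from the TCP to the fingertips, in mm); z points along the fingers, x is the direction in which the jaws open and shut, and the axes are right-handed (so a half turn about z gives the same grasp; the last joint's range is limited). The gripper opens to 85 mm and grips with 20 to 120 N. Pads are 22 mm wide; open, the fingers measure 114 mm over their backs; the gripper's body (76 mm by 85 mm) begins 54 mm behind the grasp point. The pads swing forward as they close: fully open they stand 13 mm farther back than shut.
Start: joints at [55.554, 17.928, 85.812, -0, 76.261, -12.8], TCP at [193.673, 487.977, 248.294] pointing down, gripper open.
Joint ranges: [-168.41, 168.41], [-55.51, 124.54], [10.69, 146.95], [-70.63, 250.63], [1, 178], [-165.06, 165.06]. Speed limits (degrees/s): [136.94, 136.94, 172.46, 180, 180, 180].

INTERFACE

Orientations are given as a 3x3 rotation matrix whose columns are the frame's x, y, z axes.
In Python, from cell import status, get_image, order, bot gives the robot as it stands.
- The arm moves only by the tool arm_command, never from a script. Its argument "targets" is a list of rows, each an object with "delta_rot": the turn, a rotation vector about the tool's x, y, z in degrees, a list of three; "dp": the shift along the tool's x, y, z in mm, a list of three; "claw": the finger opening in mm, from 0 to 85.4. In form: [{"delta_rot": [rx, ry, rz], "dp": [tx, ty, tz], "claw": claw}, ...]. A call has 1 to 5 rows; each row is the pose to reach, as a shift and turn from the pose commanded when the call began, along the tool's axes at that moment; what a row does not reach only later rows make up. A row lasts 1/10 s, in which the tool goes at most 50 mm and 8.59 degrees, less where a joint would pass 70% of its speed; a pose out of reach is approached as far as the arm can. A call with a gripper value outside its range is refused whole. The fingers move at their own pace and stop on an object; "newtons" is the grip in N (left out, the last holds). Time passes only in rows, so rows that repeat a pose let the fingers close. It gives the time, the measured TCP pose, the force and the opening at its end, in the units of the state.
- status.get_state(): the state, without advancing time (a new reading comes with each control period).
- get_image(name): name is "scene" or "top" or "wrist"; returns a dict with "image" (384x512x3 uint8, blue, green, red), "camera_matrix" (3x3 intrinsics, pixels), "rvec" (rotation vector, rad) and "tvec" (3), from world to camera coordinates, as OpenCV has them; the wrist camera has in their place "hand_eye" (4x4, takes a point from camera to tool coordinates, whose origin is the TCP and whose axes are the tool frame's). Camera axes: x right, y down, z forward; pixel columns grow to the right and rows downward; lengths in mm; the calibration is good to about 2 mm. A picture is of the moment at which its call begins: read the wrist's pose just before it. There is no depth.
- order.close_job(): hands the job in, once; it reports no verdict.
The state is a dict: "time_s": time; "joints": joint angles; "joint_vel": joint speeds; "joint_torque": joint torques, N m; "tool_pos": TCP position; "eef_rot": TCP orientation; "ft_force": force on the tool from outside, world axes, zero at the start; "wrist_torque": the same for the moment, N m; "opening": finger opening in mm.
Only numpy, scipy, OpenCV 4.12 (cv2) and the standard library are available. Lean on these libraries where they do the work, as an engineer would, in place of code of your own. Each camera call takes 0.05 s, during which the arm holds its last target.

TASK

One of the four identical lids on the black tins is not seated and rocks. Find it by pressing lightly on the lids' edges, rocking it at least once, then press it down in the middle until it is fully home and no longer rocks. Go easy on the lids that already sit tight, lift or pull nothing, leave the jar, bowl, funnel and clip where they are, and finish clear of everything.

Things in the scene. Friction and masses are not known exactly. Their poses are not given: they have to be found in the camera images.
- board: fixed walnut board 250 x 250 x 12 mm with four fixed black tins (86 mm across) in a 2 x 2 square 115 mm apart, let in to differing depths, so height does not tell if a lid is seated. Origin: centre of underside; x, y along its sides, z up. Each tin has an identical round bamboo lid 96 mm across; the skirt hides the rim. Lids are 19 mm apart. Which place has the rocking lid varies
- place1 (a point): point on the axis of the tin at place 1 (board's -x, +y quarter), 89 mm above the shelf. The lid's flat top there is between 6 mm below and 12 mm above this point. In the lid's centre stands a black knob 22 mm across, 14 mm tall above the flat top
- place2 (a point): the same for place 2 (-x, -y quarter of the board)
- place3 (a point): the same for place 3 (+x, +y quarter)
- place4 (a point): the same for place 4 (+x, -y quarter)
- rocker_tilt_x (a joint): tilt of the rocking lid, wherever it is, about a level axis of its own through its centre, rad; 0 = level. Unseated it tips any way: 1.5 N on the flat top 33 mm off centre tips it fully, 0.14 rad, until its edge meets the tin's rim; it springs back level when let go. Seated it cannot tip. Does not tell which place it is
- rocker_tilt_y (a joint): the same about the other level axis, at right angles to the first
- rocker_seat (a joint): how far the rocking lid has been pressed down into its tin, m: 0 at the start, 0.006 fully home (stop on the rim); negative = pulled up. Held by friction: about 16 N near the centre (on the knob) moves it down and it stays where left; pressing on its edge only tips it
- sound1_dip (a joint): how far one of the three sound lids is pressed down on its soft sprung seal, m: 0 at rest, about 0.4 mm per N anywhere on the lid (sinks without tipping), springs back; beyond 0.006 (15 N) the seal is crushed, stop at 0.010; negative = pulled up. Does not tell which place it is
- sound2_dip (a joint): the same for another sound lid
- sound3_dip (a joint): the same for the third sound lid
- jar: clear glass jar with a steel cap, 66 mm across, 110 mm tall, standing loose beside the board on its +y side. Origin at the centre of its underside, z up
- bowl: beige ceramic bowl, 120 mm across, 55 mm tall, loose beside the board on its -y side. Origin at the centre of its underside
- funnel: stainless funnel standing mouth down, 90 mm across, 90 mm tall, loose beside the board on its +y side. Origin at the centre of its underside
- clip: small blue plastic bag clip, 65 x 14 x 12 mm, lying loose on the shelf on the robot's side of the board. Origin at the centre of its underside, x along it
Things that resemble listed ones, but are neither listed nor needed, are in the scene too. What is shaped like the part that bears rocker_tilt_x but orange is not meant. What is shaped like the part that bears sound1_dip but red is not meant.

How it is judged:
By the outcome, as a careful person would: the job done as asked, in the order asked, and still so for the second after the job is handed in, with the robot touching nothing.
It also fails if it takes over 64 s, if anything falls off the work surface, if the arm or the gripper's body presses on something with over 40 N, if the wrist force passes 120 N, or if a joint passes its speed limit or range.

## Working session

There is one attempt and no reset: what is moved stays moved. The work goes in short steps, Python scripts to look and compute and a tool call to move; the robot and the scene stay as the last step left them, time stands still between calls to the robot, and variables do not carry over. Pictures are saved under pics/ and viewed, and the job is handed in when it is done.

Besides the shell and the picture viewer there is one more tool, called after ">>>" by a JSON object that holds its "op" and its "data". arm_command: Moves the arm, as the interface text tells. Its arguments: {"type":"object","properties":{"targets":{"type":"array"},"newtons":{"type":"number"}},"required":["targets"]}

```bash
mkdir -p pics
python3 - <<'E'
from cell import status,get_image,order,bot
import cv2,json
s=status.get_state()
for k,v in s.items(): print(k,v)
print(bot.finger_overhang)
for n in("scene","top","wrist"):
    d=get_image(n); cv2.imwrite(f"pics/{n}0.png",d["image"])
    print(n,{k:v.tolist() if hasattr(v,'tolist') else v for k,v in d.items() if k!="image"})
E
```

```text
time_s 0.0
joints [ 5.55528756e+01  1.79607565e+01  8.58566884e+01  8.30738869e-04
  7.62621826e+01 -1.27988922e+01]
joint_vel [-0.03252599  0.04413146 -0.02365867  0.0220859   0.0171414  -0.06629201]
joint_torque [ 1.77437381e-03 -4.12266755e+01 -2.59744298e+01 -5.48268997e-05
  4.08675929e-03 -4.66147483e-06]
tool_pos [193.5274781  487.75343405 247.70575113]
eef_rot [[ 3.68909788e-01  9.29464863e-01 -7.97727162e-04]
 [ 9.29464222e-01 -3.68910510e-01 -1.13809843e-03]
 [-1.35211244e-03 -3.21603205e-04 -9.99999034e-01]]
ft_force [ 0.25123837  0.98092947 -0.89480282]
wrist_torque [ 0.02940169 -0.01650006  0.01772865]
opening 85.37637092312654
17.0
scene {'camera_matrix': [[391.2547957057509, 0.0, 253.38210484898914], [0.0, 391.2547957057509, 190.50941055717973], [0.0, 0.0, 1.0]], 'rvec': [1.5257081124951009, 1.9136274673381424, -0.8837735128972938], 'tvec': [98.54440118197185, -280.3961605010812, 1376.8824067776677]}
top {'camera_matrix': [[360.4292885388818, 0.0, 261.76906108237233], [0.0, 360.4292885388818, 189.1845706020324], [0.0, 0.0, 1.0]], 'rvec': [1.9793682903370404, -2.254157682566513, 0.2300413532725634], 'tvec': [80.02976538935435, 578.1486260198146, 689.6735015964401]}
wrist {'camera_matrix': [[328.00594244683487, 0.0, 252.02549517853924], [0.0, 328.00594244683487, 195.5811151523933], [0.0, 0.0, 1.0]], 'hand_eye': [[0.9999994988888689, 0.0004829622071876921, -0.0008769090696234736, -0.6771558915880105], [-0.00019990643933100102, 0.9546284106749283, 0.29779952580498636, -76.00079022564032], [0.0009809482277232892, -0.2977992012745595, 0.9546280288472615, -126.37618865333472], [0.0, 0.0, 0.0, 1.0]]}
```

View pics/scene0.png

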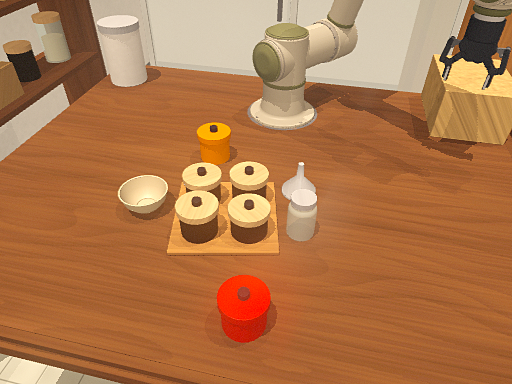

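View pics/top0.png

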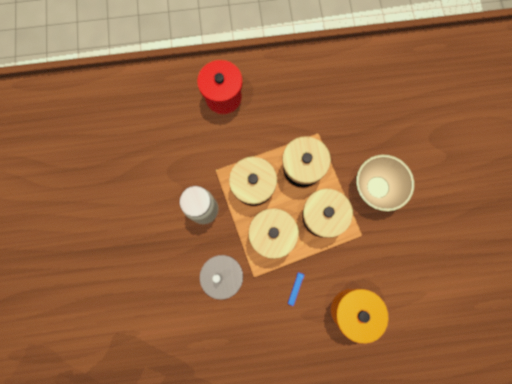

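View pics/wrist0.png

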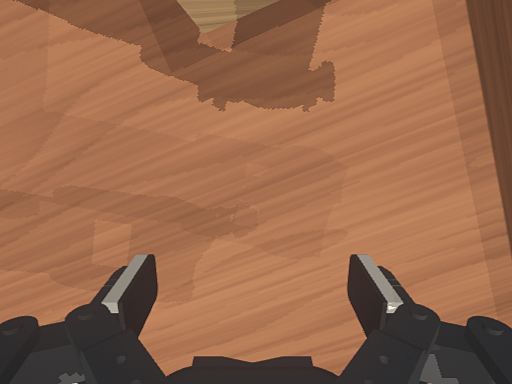

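```bash
cat > h.py <<'E'
import numpy as np,cv2
from cell import status,get_image,order,bot
def P(d):
    R=cv2.Rodrigues(np.array(d["rvec"]))[0]; return d["camera_matrix"],R,np.array(d["tvec"]).reshape(3)
def ray(d,px):
    K,R,t=P(d); v=R.T@np.linalg.inv(K)@np.array([px[0],px[1],1.]); return -R.T@t, v/np.linalg.norm(v)
def onz(d,px,z):
    o,v=ray(d,px); return o+v*(z-o[2])/v[2]
def tri(d1,p1,d2,p2):
    a,u=ray(d1,p1); b,v=ray(d2,p2)
    s=np.linalg.lstsq(np.c_[u,-v],b-a,rcond=None)[0]
    q1=a+s[0]*u;q2=b+s[1]*v
    return (q1+q2)/2,np.linalg.norm(q1-q2)
def proj(d,X):
    return cv2.projectPoints(np.array(X,float).reshape(-1,1,3),np.array(d["rvec"]),np.array(d["tvec"]),d["camera_matrix"],None)[0].reshape(-1,2)
E
python3 - <<'E'
from h import *
t=get_image("top");s=get_image("scene")
def blob(im,p,r=11,th=75):
    x,y=p;c=im[y-r:y+r+1,x-r:x+r+1].max(2)
    m=(c<th).astype(np.uint8);n,l,st,ce=cv2.connectedComponentsWithStats(m)
    k=min(range(1,n),key=lambda i:np.hypot(*(ce[i]-r))if st[i,4]>8 else 99);return ce[k]+[x-r,y-r],st[k]
T=[(253,179),(307,158),(273,233),(329,212)];S=[(249,205),(197,201),(249,169),(202,171)]
for a,b in zip(T,S):
    pa,sa=blob(t["image"],a);pb,sb=blob(s["image"],b,7)
    X,e=tri(t,pa,s,pb);print(pa.round(1),sa[2:],pb.round(1),sb[2:],X.round(1),round(e,1))
hsv=cv2.cvtColor(t["image"],cv2.COLOR_BGR2HSV)
for c in [(218,172),(319,136),(359,234),(254,272)]: print(c,onz(t,c,12).round(1))
c=t["image"][110:300,170:420];cv2.imwrite("pics/tc.png",cv2.resize(c,None,fx=3,fy=3,interpolation=2))
c=s["image"][145:260,160:330];cv2.imwrite("pics/sc.png",cv2.resize(c,None,fx=4,fy=4,interpolation=2))
E
```

```text
Traceback (most recent call last):
ValueError: min() iterable argument is empty
```

Run:
```python
from h import *
t=get_image("top");s=get_image("scene")
def blob(im,p,r=11,th=75):
    x,y=p;c=im[y-r:y+r+1,x-r:x+r+1].max(2).astype(int)
    th=(c.min()+np.percentile(c,80))/2
    m=(c<th).astype(np.uint8);n,l,st,ce=cv2.connectedComponentsWithStats(m)
    k=min(range(1,n),key=lambda i:np.hypot(*(ce[i]-r))if st[i,4]>8 else 99);return ce[k]+[x-r,y-r],st[k]
T=[(253,179),(307,158),(273,233),(329,212)];S=[(249,205),(197,201),(249,169),(202,171)]
for a,b in zip(T,S):
    pa,sa=blob(t["image"],a);pb,sb=blob(s["image"],b,7)
    X,e=tri(t,pa,s,pb);print(pa.round(1),sa[2:],pb.round(1),sb[2:],X.round(1),round(e,1))
for c in [(218,172),(319,136),(359,234),(254,272)]: print(c,onz(t,c,12).round(1))
c=t["image"][110:300,170:420];cv2.imwrite("pics/tc.png",cv2.resize(c,None,fx=3,fy=3,interpolation=2))
c=s["image"][145:260,160:330];cv2.imwrite("pics/sc.png",cv2.resize(c,None,fx=4,fy=4,interpolation=2))
```

```text
[252.5 178.6] [10 11 88] [248.6 204.4] [10 10 84] [601.   21.8  89.9] 1.3
[306.5 157.9] [10 11 91] [196.2 201.2] [10 11 85] [627.  -90.5  99.1] 1.6
[273.2 232.5] [11 12 93] [248.7 170.1] [ 9  9 66] [488.5  -4.3  97.7] 1.4
[328.3 211.9] [11 11 96] [201.2 170.9] [ 9  9 69] [ 514.6 -116.5   94.9] 1.1
(218, 172) [644.6  95.1  12. ]
(319, 136) [ 699. -142.   12.]
(359, 234) [ 468.4 -191.6   12. ]
(254, 272) [418.4  42.7  12. ]
```

View pics/tc.png

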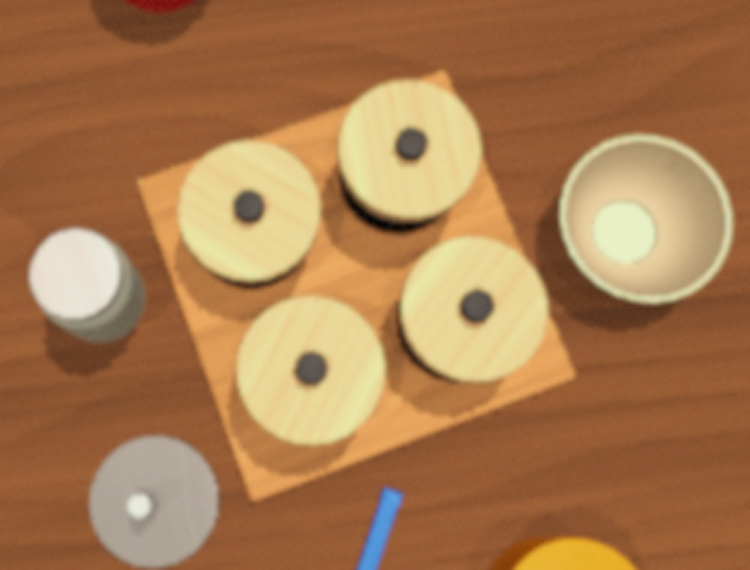

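View pics/sc.png

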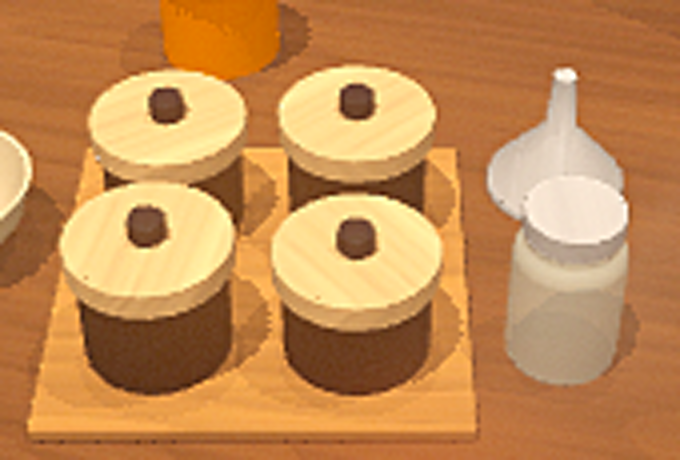

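Top view: the four bamboo lids have knobs at (253,179), (307,158), (273,233) and (328,212). The red tin at (220,85) and the orange tin at (362,317) are decoys, off the board. The crops confirm this: pitch is 115.5 mm, the jar is on the left (+y) side, so place1 = (488,-4), place2 = (515,-117), place3 = (601,22), place4 = (627,-90).

I'll close the fingers and go above place 1's outer edge.

>>> {"op": "arm_command", "data": {"targets": [{"delta_rot":[0,0,0],"dp":[-32,39,4],"claw":0},{"delta_rot":[0,0,0],"dp":[-64,77,8],"claw":0},{"delta_rot":[0,0,0],"dp":[-96,116,12],"claw":0},{"delta_rot":[0,0,0],"dp":[-128,154,16],"claw":0},{"delta_rot":[0,0,0],"dp":[-160,193,20],"claw":0}], "newtons": 40}}

```text
time_s: 0.85
tool_pos: [313.7, 267.6, 228.4]
eef_rot: [[0.368, 0.93, 0.001], [0.93, -0.368, 0.0], [0.0, 0.0, -1.0]]
ft_force: [1.7, 0.6, -0.3]
opening: 12.3
```

>>> {"op": "arm_command", "data": {"targets": [{"delta_rot":[0,0,0],"dp":[-32,39,4],"claw":0},{"delta_rot":[0,0,0],"dp":[-64,77,8],"claw":0},{"delta_rot":[0,0,0],"dp":[-96,116,12],"claw":0},{"delta_rot":[0,0,0],"dp":[-128,154,16],"claw":0},{"delta_rot":[0,0,0],"dp":[-160,193,20],"claw":0}]}}

```text
time_s: 1.35
tool_pos: [433.6, 48.7, 208.6]
eef_rot: [[0.369, 0.929, 0.001], [0.929, -0.369, -0.0], [0.0, 0.001, -1.0]]
ft_force: [1.5, -0.1, -0.1]
opening: 0.0
```

>>> {"op": "arm_command", "data": {"targets": [{"delta_rot":[0,0,0],"dp":[-29,38,20],"claw":0},{"delta_rot":[0,0,0],"dp":[-29,38,60],"claw":0},{"delta_rot":[0,0,0],"dp":[-29,38,70],"claw":0},{"delta_rot":[0,0,0],"dp":[-29,38,70],"claw":0}]}}

```text
time_s: 1.75
tool_pos: [456.8, 10.3, 137.8]
eef_rot: [[0.369, 0.93, -0.003], [0.93, -0.369, 0.001], [-0.0, -0.003, -1.0]]
ft_force: [-0.3, -0.3, 2.0]
opening: -0.3
```

Run:
```python
from h import *
for i in range(3):
    s=status.get_state();print(s["time_s"],s["tool_pos"].round(2) if hasattr(s["tool_pos"],'round') else s["tool_pos"],s["ft_force"])
    d=get_image("wrist")
cv2.imwrite("pics/w1.png",d["image"])
cv2.imwrite("pics/s1.png",cv2.resize(get_image("scene")["image"][120:280,130:350],None,fx=3,fy=3))
```

```text
1.75 [456.76  10.34 137.84] [-0.32352228 -0.30031431  2.04380851]
1.8 [457.52  10.42 139.2 ] [-0.48419577 -0.15732517  0.51512038]
1.85 [457.97  10.44 139.92] [ 0.45819646 -0.29884268  0.52795072]
```

View pics/w1.png

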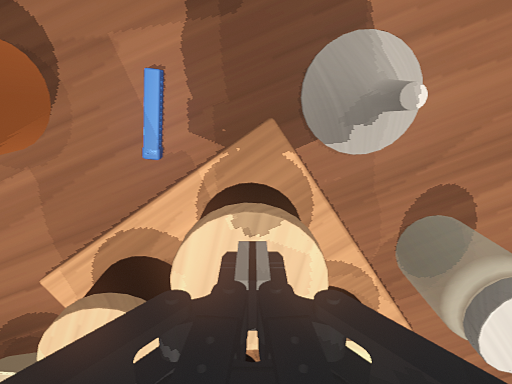

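View pics/s1.png

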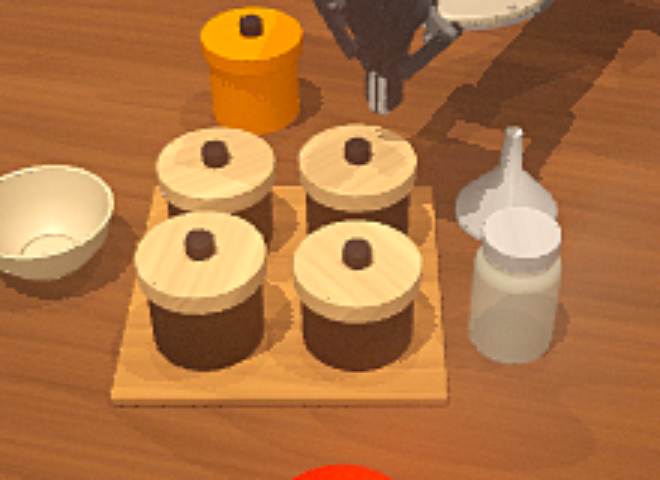

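Wrist view: the closed tips (252,255) are above the near part of place 1's lid, whose rim is at (250,205). Descending in small steps.

>>> {"op": "arm_command", "data": {"targets": [{"delta_rot":[0,0,0],"dp":[0,0,10],"claw":0},{"delta_rot":[0,0,0],"dp":[0,0,20],"claw":0},{"delta_rot":[0,0,0],"dp":[0,0,22],"claw":0},{"delta_rot":[0,0,0],"dp":[0,0,24],"claw":0},{"delta_rot":[0,0,0],"dp":[0,0,24],"claw":0}]}}

```text
time_s: 2.45
tool_pos: [457.5, 9.8, 114.3]
eef_rot: [[0.369, 0.929, -0.0], [0.929, -0.369, 0.0], [-0.0, -0.0, -1.0]]
ft_force: [-0.2, -0.7, -0.6]
opening: 0.0
```

>>> {"op": "arm_command", "data": {"targets": [{"delta_rot":[0,0,0],"dp":[0,0,1],"claw":0},{"delta_rot":[0,0,0],"dp":[0,0,2],"claw":0},{"delta_rot":[0,0,0],"dp":[0,0,2],"claw":0}]}}

```text
time_s: 2.75
tool_pos: [457.6, 9.8, 112.5]
eef_rot: [[0.369, 0.929, -0.0], [0.929, -0.369, 0.0], [0.0, -0.0, -1.0]]
ft_force: [0.3, 0.7, 0.3]
opening: -0.0
```

>>> {"op": "arm_command", "data": {"targets": [{"delta_rot":[0,0,0],"dp":[0,0,1],"claw":0},{"delta_rot":[0,0,0],"dp":[0,0,2],"claw":0},{"delta_rot":[0,0,0],"dp":[0,0,2],"claw":0}]}}

```text
time_s: 3.05
tool_pos: [457.6, 9.8, 110.5]
eef_rot: [[0.369, 0.929, 0.0], [0.929, -0.369, -0.0], [-0.0, 0.0, -1.0]]
ft_force: [0.5, -0.4, -0.2]
opening: 0.0
```

>>> {"op": "arm_command", "data": {"targets": [{"delta_rot":[0,0,0],"dp":[0,0,1],"claw":0},{"delta_rot":[0,0,0],"dp":[0,0,1],"claw":0},{"delta_rot":[0,0,0],"dp":[0,0,1],"claw":0}]}}

```text
time_s: 3.35
tool_pos: [457.7, 9.8, 109.7]
eef_rot: [[0.369, 0.929, 0.0], [0.929, -0.369, -0.0], [0.0, 0.0, -1.0]]
ft_force: [0.2, 0.4, 2.3]
opening: -0.1
```

>>> {"op": "arm_command", "data": {"targets": [{"delta_rot":[0,0,0],"dp":[0,0,1],"claw":0},{"delta_rot":[0,0,0],"dp":[0,0,1],"claw":0},{"delta_rot":[0,0,0],"dp":[0,0,1],"claw":0}]}}

```text
time_s: 3.65
tool_pos: [457.6, 9.8, 108.7]
eef_rot: [[0.369, 0.929, 0.0], [0.929, -0.369, -0.0], [0.0, 0.0, -1.0]]
ft_force: [-1.4, 1.0, 5.0]
opening: 0.0
```

Run:
```python
from h import *
for i in range(3):
    s=status.get_state();print(s["time_s"],np.array(s["tool_pos"]).round(2),np.array(s["ft_force"]).round(2),np.array(s["wrist_torque"]).round(3))
    d=get_image("scene")
cv2.imwrite("pics/s2.png",cv2.resize(d["image"][120:280,130:350],None,fx=3,fy=3))
```

```text
3.65 [457.64   9.81 108.68] [-1.37  0.99  5.04] [ 0.03   0.232 -0.002]
3.7 [457.64   9.78 108.65] [-1.59  1.46  4.49] [ 0.025  0.202 -0.005]
3.75 [457.65   9.8  108.65] [-0.36  0.75  5.22] [ 0.005  0.222 -0.029]
```

View pics/s2.png

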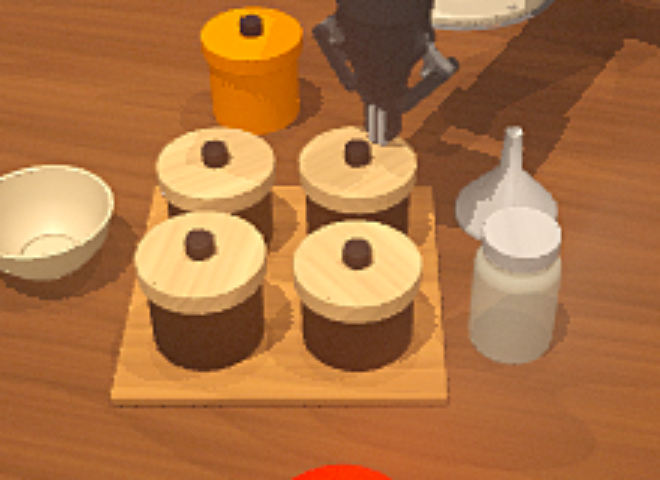

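Place 1: 5 N at about 2 mm, so it is on a sprung seal and sound. Lifting and going to place 2.

>>> {"op": "arm_command", "data": {"targets": [{"delta_rot":[0,0,0],"dp":[0,0,-20],"claw":0},{"delta_rot":[0,0,0],"dp":[0,0,-35],"claw":0},{"delta_rot":[0,0,0],"dp":[-32,22,-35],"claw":0},{"delta_rot":[0,0,0],"dp":[-64,44,-35],"claw":0},{"delta_rot":[0,0,0],"dp":[-96,66,-35],"claw":0}]}}

```text
time_s: 4.3
tool_pos: [483.6, -105.1, 143.3]
eef_rot: [[0.368, 0.93, 0.0], [0.93, -0.368, 0.0], [0.0, 0.0, -1.0]]
ft_force: [0.4, 1.4, 0.3]
opening: 0.2
```

>>> {"op": "arm_command", "data": {"targets": [{"delta_rot":[0,0,0],"dp":[0,0,0],"claw":0},{"delta_rot":[0,0,0],"dp":[0,0,12],"claw":0},{"delta_rot":[0,0,0],"dp":[0,0,24],"claw":0},{"delta_rot":[0,0,0],"dp":[0,0,30],"claw":0},{"delta_rot":[0,0,0],"dp":[0,0,30],"claw":0}]}}

```text
time_s: 4.8
tool_pos: [482.9, -102.8, 112.3]
eef_rot: [[0.368, 0.93, -0.002], [0.93, -0.368, 0.001], [0.0, -0.003, -1.0]]
ft_force: [0.3, 0.4, 0.4]
opening: -0.0
```

>>> {"op": "arm_command", "data": {"targets": [{"delta_rot":[0,0,0],"dp":[0,0,1],"claw":0},{"delta_rot":[0,0,0],"dp":[0,0,1],"claw":0},{"delta_rot":[0,0,0],"dp":[0,0,1],"claw":0}]}}

```text
time_s: 5.1
tool_pos: [483.7, -103.7, 112.9]
eef_rot: [[0.369, 0.93, 0.001], [0.93, -0.369, -0.0], [-0.0, 0.001, -1.0]]
ft_force: [-0.1, -0.4, -0.1]
opening: -0.1
```

>>> {"op": "arm_command", "data": {"targets": [{"delta_rot":[0,0,0],"dp":[0,0,1],"claw":0},{"delta_rot":[0,0,0],"dp":[0,0,1],"claw":0},{"delta_rot":[0,0,0],"dp":[0,0,1],"claw":0}]}}

```text
time_s: 5.4
tool_pos: [483.5, -103.8, 111.6]
eef_rot: [[0.369, 0.929, 0.0], [0.929, -0.369, -0.0], [-0.0, 0.0, -1.0]]
ft_force: [-0.0, -0.9, -0.4]
opening: 0.1
```

>>> {"op": "arm_command", "data": {"targets": [{"delta_rot":[0,0,0],"dp":[0,0,1],"claw":0},{"delta_rot":[0,0,0],"dp":[0,0,1],"claw":0},{"delta_rot":[0,0,0],"dp":[0,0,1],"claw":0}]}}

```text
time_s: 5.7
tool_pos: [483.5, -103.8, 110.5]
eef_rot: [[0.369, 0.929, -0.0], [0.929, -0.369, 0.0], [0.0, -0.0, -1.0]]
ft_force: [0.8, -0.6, -0.1]
opening: -0.1
```

>>> {"op": "arm_command", "data": {"targets": [{"delta_rot":[0,0,0],"dp":[0,0,1],"claw":0},{"delta_rot":[0,0,0],"dp":[0,0,1],"claw":0},{"delta_rot":[0,0,0],"dp":[0,0,1],"claw":0}]}}

```text
time_s: 6.0
tool_pos: [483.5, -103.8, 109.5]
eef_rot: [[0.369, 0.929, -0.0], [0.929, -0.369, 0.0], [-0.0, -0.0, -1.0]]
ft_force: [-0.2, -0.1, -0.0]
opening: -0.2
```

>>> {"op": "arm_command", "data": {"targets": [{"delta_rot":[0,0,0],"dp":[0,0,1],"claw":0},{"delta_rot":[0,0,0],"dp":[0,0,1],"claw":0},{"delta_rot":[0,0,0],"dp":[0,0,1],"claw":0}]}}

```text
time_s: 6.3
tool_pos: [483.5, -103.8, 108.5]
eef_rot: [[0.369, 0.929, -0.0], [0.929, -0.369, 0.0], [0.0, -0.0, -1.0]]
ft_force: [-0.5, 0.5, -0.7]
opening: 0.4
```

>>> {"op": "arm_command", "data": {"targets": [{"delta_rot":[0,0,0],"dp":[0,0,1],"claw":0},{"delta_rot":[0,0,0],"dp":[0,0,1],"claw":0},{"delta_rot":[0,0,0],"dp":[0,0,1],"claw":0}]}}

```text
time_s: 6.6
tool_pos: [483.5, -103.8, 107.5]
eef_rot: [[0.369, 0.929, -0.0], [0.929, -0.369, -0.0], [-0.0, -0.0, -1.0]]
ft_force: [0.5, -0.4, 0.0]
opening: -0.1
```

>>> {"op": "arm_command", "data": {"targets": [{"delta_rot":[0,0,0],"dp":[0,0,1],"claw":0},{"delta_rot":[0,0,0],"dp":[0,0,1],"claw":0},{"delta_rot":[0,0,0],"dp":[0,0,1],"claw":0}]}}

```text
time_s: 6.9
tool_pos: [483.5, -103.8, 106.6]
eef_rot: [[0.369, 0.929, 0.0], [0.929, -0.369, -0.0], [-0.0, 0.0, -1.0]]
ft_force: [0.4, -0.2, 1.0]
opening: -0.1
```

>>> {"op": "arm_command", "data": {"targets": [{"delta_rot":[0,0,0],"dp":[0,0,1],"claw":0},{"delta_rot":[0,0,0],"dp":[0,0,1],"claw":0},{"delta_rot":[0,0,0],"dp":[0,0,1],"claw":0}]}}

```text
time_s: 7.2
tool_pos: [483.5, -103.8, 105.5]
eef_rot: [[0.369, 0.929, -0.0], [0.929, -0.369, 0.0], [-0.0, -0.0, -1.0]]
ft_force: [0.4, 0.8, 0.8]
opening: 0.0
```

```bash
cat > rd.py <<'E'
from h import *
import sys
F=[]
for i in range(4):
    s=status.get_state();F.append(s["ft_force"]);d=get_image("scene")
print(s["time_s"],np.array(s["tool_pos"]).round(2),np.mean(F,0).round(2),np.array(F)[:,2].round(1))
if len(sys.argv)>1: cv2.imwrite(f"pics/{sys.argv[1]}.png",cv2.resize(d["image"][120:280,130:350],None,fx=3,fy=3))
E
python3 rd.py s3
```

```text
7.35 [ 483.5  -103.76  105.55] [-0.32  0.    1.01] [ 0.8  1.5 -0.   1.8]
```

View pics/s3.png

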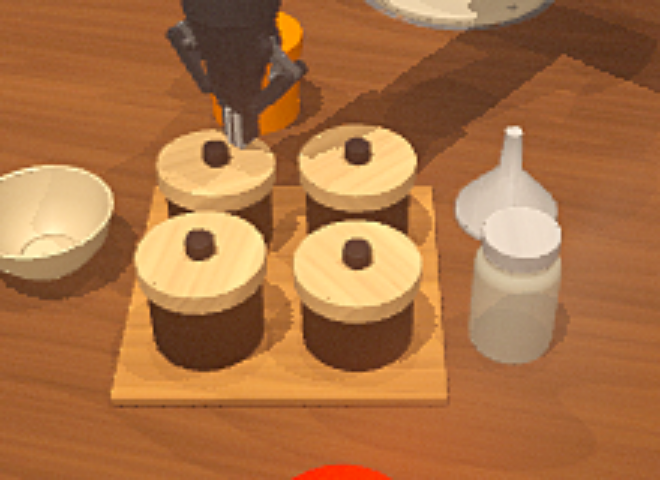

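>>> {"op": "arm_command", "data": {"targets": [{"delta_rot":[0,0,0],"dp":[0,0,1],"claw":0},{"delta_rot":[0,0,0],"dp":[0,0,1],"claw":0}]}}

```text
time_s: 7.6
tool_pos: [483.4, -103.8, 104.4]
eef_rot: [[0.369, 0.929, -0.0], [0.929, -0.369, 0.0], [-0.0, -0.0, -1.0]]
ft_force: [-2.0, -0.4, 1.3]
opening: -0.0
```

```bash
python3 rd.py s4
```

```text
7.75 [ 483.48 -103.75  104.53] [-1.25  0.17  1.79] [1.3 1.4 2.4 2. ]
```

>>> {"op": "arm_command", "data": {"targets": [{"delta_rot":[0,0,0],"dp":[0,0,1],"claw":0},{"delta_rot":[0,0,0],"dp":[0,0,1],"claw":0}]}}

```text
time_s: 8.0
tool_pos: [483.4, -103.8, 103.4]
eef_rot: [[0.369, 0.929, -0.0], [0.929, -0.369, 0.0], [-0.0, -0.0, -1.0]]
ft_force: [-2.5, 0.3, 2.6]
opening: -0.3
```

```bash
python3 rd.py s5
```

```text
8.15 [ 483.47 -103.75  103.53] [-1.96  0.53  2.05] [2.6 1.6 1.3 2.8]
```

View pics/s5.png

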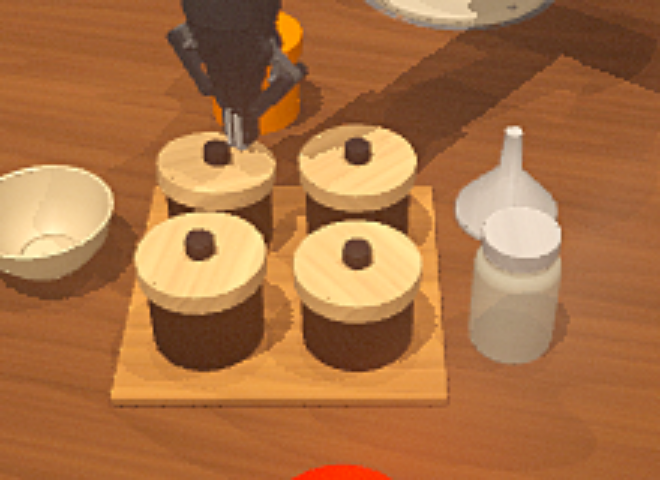

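Place 2 yields more than 3 mm at only 2 N and visibly tilts towards the finger: it is the rocking lid. Letting go straight up, then I'll measure its knob with the wrist camera.

>>> {"op": "arm_command", "data": {"targets": [{"delta_rot":[0,0,0],"dp":[0,0,-5],"claw":0},{"delta_rot":[0,0,0],"dp":[0,0,-30],"claw":0},{"delta_rot":[0,0,0],"dp":[-20,-20,-60],"claw":0},{"delta_rot":[0,0,0],"dp":[-45,-30,-70],"claw":0},{"delta_rot":[0,0,0],"dp":[-45,-30,-70],"claw":0}]}}

```text
time_s: 8.7
tool_pos: [438.6, -136.2, 175.4]
eef_rot: [[0.371, 0.929, 0.003], [0.929, -0.371, -0.002], [-0.001, 0.004, -1.0]]
ft_force: [-0.2, 0.5, -0.1]
opening: 0.3
```

```bash
python3 rd.py s6
python3 - <<'E'
from h import *
s=status.get_state();d=get_image("wrist");np.savez("w.npz",im=d["image"],K=d["camera_matrix"],H=d["hand_eye"],p=s["tool_pos"],R=s["eef_rot"])
cv2.imwrite("pics/w6.png",d["image"])
E
```

```text
8.85 [ 439.27 -134.32  173.36] [ 0.16  0.12 -0.3 ] [-0.1 -0.4 -0.7  0. ]
```

View pics/w6.png

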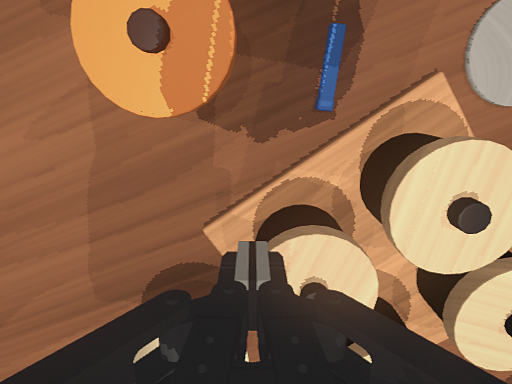

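>>> {"op": "arm_command", "data": {"targets": [{"delta_rot":[0,0,0],"dp":[15,33,0],"claw":0},{"delta_rot":[0,0,0],"dp":[30,66,0],"claw":0},{"delta_rot":[0,0,0],"dp":[45,100,0],"claw":0},{"delta_rot":[0,0,0],"dp":[45,100,0],"claw":0},{"delta_rot":[0,0,0],"dp":[45,100,0],"claw":0}]}}

```text
time_s: 9.45
tool_pos: [548.7, -128.8, 172.4]
eef_rot: [[0.368, 0.93, -0.002], [0.93, -0.368, 0.001], [0.0, -0.002, -1.0]]
ft_force: [-1.3, -0.3, -0.9]
opening: -0.1
```

```bash
python3 rd.py s6
python3 - <<'E'
from h import *
s=status.get_state();d=get_image("wrist");im=d["image"]
cv2.imwrite("pics/w7.png",im)
R=np.array(s["eef_rot"]);p=np.array(s["tool_pos"]);H=d["hand_eye"];K=d["camera_matrix"]
np.savez("w.npz",im=im,K=K,H=H,p=p,R=R)
m=(im.max(2)<100).astype(np.uint8);n,l,st,ce=cv2.connectedComponentsWithStats(m)
for i in range(1,n):
    if 100<st[i,4]<3000:
        px=ce[i];v=R@H[:3,:3]@np.linalg.inv(K)@np.r_[px,1];o=p+R@H[:3,3]
        print(px.round(1),st[i],(o+v*(101-o[2])/v[2]).round(1))
E
```

```text
9.6 [ 547.94 -129.4   173.45] [-0.35  0.14 -0.06] [-0.9  0.5 -0.2  0.4]
[264.3  18.9] [193   0 113  71 957] [443.6 -81.8 101. ]
[327.2  70.4] [317  20  35  94 895] [481.3 -58.  101. ]
[423.8  46.3] [ 400   25   48   43 1615] [489.1  -4.2 101. ]
[409.7 162.4] [ 384  127   80   92 2425] [550.7 -27.  101. ]
[252.9 162.3] [236 144  35  37 995] [ 515.  -116.7  101. ]
[141.7 188.3] [  86  166  115   49 2792] [ 504.6 -188.1  101. ]
[493.1 203.3] [ 472  186   40   36 1110] [596.4  16.3 101. ]
[195.1 233.3] [179 216  28  44 407] [ 545.1 -169.6  101. ]
[494.5 310.8] [476 304  36  15 142] [678.5   3.8 101. ]
[478.7 325.9] [471 316  25  25 139] [687.3  -8.9 101. ]
```

View pics/w7.png

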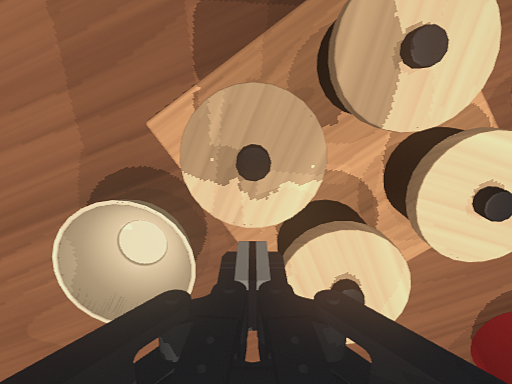

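Wrist view: the place 2 knob at (253,162) gives (515,-116.7), within 0.5 mm of the triangulated point. Going above it, then pressing down.

>>> {"op": "arm_command", "data": {"targets": [{"delta_rot":[0,0,0],"dp":[0,-20,0],"claw":0},{"delta_rot":[0,0,0],"dp":[0,-35.5,5],"claw":0},{"delta_rot":[0,0,0],"dp":[0,-35.5,25],"claw":0},{"delta_rot":[0,0,0],"dp":[0,-35.5,45],"claw":0},{"delta_rot":[0,0,0],"dp":[0,-35.5,45],"claw":0}]}}

```text
time_s: 10.2
tool_pos: [514.2, -116.1, 126.8]
eef_rot: [[0.369, 0.929, -0.004], [0.929, -0.369, 0.002], [0.0, -0.004, -1.0]]
ft_force: [-0.3, 0.2, 0.6]
opening: 0.1
```

>>> {"op": "arm_command", "data": {"targets": [{"delta_rot":[0,0,0],"dp":[0,0,1],"claw":0},{"delta_rot":[0,0,0],"dp":[0,0,2],"claw":0},{"delta_rot":[0,0,0],"dp":[0,0,3],"claw":0},{"delta_rot":[0,0,0],"dp":[0,0,3],"claw":0}]}}

```text
time_s: 10.6
tool_pos: [515.7, -116.6, 125.9]
eef_rot: [[0.369, 0.929, 0.001], [0.929, -0.369, -0.0], [-0.0, 0.001, -1.0]]
ft_force: [0.6, 0.3, -0.0]
opening: -0.1
```

>>> {"op": "arm_command", "data": {"targets": [{"delta_rot":[0,0,0],"dp":[0,0,1],"claw":0},{"delta_rot":[0,0,0],"dp":[0,0,2],"claw":0},{"delta_rot":[0,0,0],"dp":[0,0,2],"claw":0}]}}

```text
time_s: 10.9
tool_pos: [515.5, -116.5, 123.4]
eef_rot: [[0.369, 0.929, -0.0], [0.929, -0.369, 0.0], [-0.0, -0.0, -1.0]]
ft_force: [0.4, 0.3, -0.2]
opening: 0.0
```

>>> {"op": "arm_command", "data": {"targets": [{"delta_rot":[0,0,0],"dp":[0,0,1],"claw":0},{"delta_rot":[0,0,0],"dp":[0,0,1],"claw":0}]}}

```text
time_s: 11.1
tool_pos: [515.5, -116.5, 122.4]
eef_rot: [[0.369, 0.929, -0.0], [0.929, -0.369, 0.0], [0.0, -0.0, -1.0]]
ft_force: [0.9, 0.2, -0.3]
opening: -0.0
```

>>> {"op": "arm_command", "data": {"targets": [{"delta_rot":[0,0,0],"dp":[0,0,1],"claw":0},{"delta_rot":[0,0,0],"dp":[0,0,1],"claw":0}]}}

```text
time_s: 11.3
tool_pos: [515.6, -116.5, 121.4]
eef_rot: [[0.369, 0.929, -0.0], [0.929, -0.369, 0.0], [0.0, -0.0, -1.0]]
ft_force: [0.3, -0.5, 0.6]
opening: 0.1
```

>>> {"op": "arm_command", "data": {"targets": [{"delta_rot":[0,0,0],"dp":[0,0,1],"claw":0},{"delta_rot":[0,0,0],"dp":[0,0,1],"claw":0}]}}

```text
time_s: 11.5
tool_pos: [515.9, -116.6, 121.3]
eef_rot: [[0.369, 0.929, 0.001], [0.929, -0.369, -0.001], [-0.0, 0.001, -1.0]]
ft_force: [-1.4, 0.2, 6.3]
opening: -0.1
```

>>> {"op": "arm_command", "data": {"targets": [{"delta_rot":[0,0,0],"dp":[0,0,1],"claw":0},{"delta_rot":[0,0,0],"dp":[0,0,1],"claw":0}]}}

```text
time_s: 11.7
tool_pos: [516.1, -116.7, 120.9]
eef_rot: [[0.369, 0.93, 0.002], [0.93, -0.369, -0.001], [-0.0, 0.002, -1.0]]
ft_force: [-2.7, 0.3, 11.3]
opening: 0.2
```

>>> {"op": "arm_command", "data": {"targets": [{"delta_rot":[0,0,0],"dp":[0,0,1],"claw":0},{"delta_rot":[0,0,0],"dp":[0,0,1],"claw":0}]}}

```text
time_s: 11.9
tool_pos: [516.2, -116.8, 120.1]
eef_rot: [[0.369, 0.93, 0.002], [0.93, -0.369, -0.001], [-0.0, 0.002, -1.0]]
ft_force: [-3.0, 1.0, 13.3]
opening: -0.1
```

>>> {"op": "arm_command", "data": {"targets": [{"delta_rot":[0,0,0],"dp":[0,0,1],"claw":0},{"delta_rot":[0,0,0],"dp":[0,0,1],"claw":0}]}}

```text
time_s: 12.1
tool_pos: [516.2, -116.8, 119.2]
eef_rot: [[0.369, 0.93, 0.002], [0.93, -0.369, -0.001], [-0.0, 0.002, -1.0]]
ft_force: [-3.5, 0.8, 13.1]
opening: -0.0
```

>>> {"op": "arm_command", "data": {"targets": [{"delta_rot":[0,0,0],"dp":[0,0,1],"claw":0},{"delta_rot":[0,0,0],"dp":[0,0,1],"claw":0}]}}

```text
time_s: 12.3
tool_pos: [516.2, -116.8, 118.2]
eef_rot: [[0.369, 0.93, 0.002], [0.93, -0.369, -0.001], [-0.0, 0.002, -1.0]]
ft_force: [-3.0, 1.7, 13.6]
opening: 0.0
```

>>> {"op": "arm_command", "data": {"targets": [{"delta_rot":[0,0,0],"dp":[0,0,1],"claw":0},{"delta_rot":[0,0,0],"dp":[0,0,1],"claw":0}]}}

```text
time_s: 12.5
tool_pos: [516.2, -116.8, 117.2]
eef_rot: [[0.369, 0.93, 0.002], [0.93, -0.369, -0.001], [-0.0, 0.003, -1.0]]
ft_force: [-3.3, 1.9, 13.4]
opening: -0.2
```

It is sliding down at about 13.5 N; started near 121.2, so expect the stop near 115.2.

>>> {"op": "arm_command", "data": {"targets": [{"delta_rot":[0,0,0],"dp":[0,0,1],"claw":0},{"delta_rot":[0,0,0],"dp":[0,0,1],"claw":0}]}}

```text
time_s: 12.7
tool_pos: [516.2, -116.8, 116.2]
eef_rot: [[0.369, 0.93, 0.002], [0.93, -0.369, -0.001], [-0.0, 0.002, -1.0]]
ft_force: [-2.7, 1.5, 14.2]
opening: 0.2
```

>>> {"op": "arm_command", "data": {"targets": [{"delta_rot":[0,0,0],"dp":[0,0,1],"claw":0},{"delta_rot":[0,0,0],"dp":[0,0,1],"claw":0}]}}

```text
time_s: 12.9
tool_pos: [515.8, -116.6, 115.2]
eef_rot: [[0.369, 0.93, 0.001], [0.93, -0.369, -0.001], [-0.0, 0.001, -1.0]]
ft_force: [-5.8, 1.9, 16.2]
opening: 0.1
```

>>> {"op": "arm_command", "data": {"targets": [{"delta_rot":[0,0,0],"dp":[0,0,1],"claw":0},{"delta_rot":[0,0,0],"dp":[0,0,1],"claw":0}]}}

```text
time_s: 13.1
tool_pos: [515.8, -116.6, 114.9]
eef_rot: [[0.369, 0.93, 0.001], [0.93, -0.369, -0.001], [-0.0, 0.001, -1.0]]
ft_force: [-9.0, 2.9, 22.7]
opening: 0.1
```

>>> {"op": "arm_command", "data": {"targets": [{"delta_rot":[0,0,0],"dp":[0,0,1],"claw":0},{"delta_rot":[0,0,0],"dp":[0,0,1],"claw":0},{"delta_rot":[0,0,0],"dp":[0,0,1],"claw":0}]}}

```text
time_s: 13.4
tool_pos: [515.9, -116.6, 114.7]
eef_rot: [[0.368, 0.93, 0.002], [0.93, -0.368, -0.001], [-0.001, 0.002, -1.0]]
ft_force: [-11.5, 3.9, 30.5]
opening: -0.0
```

```bash
python3 rd.py s8
```

```text
13.55 [ 515.88 -116.59  114.72] [-11.55   3.83  31.1 ] [30.5 31.6 30.5 31.8]
```

View pics/s8.png

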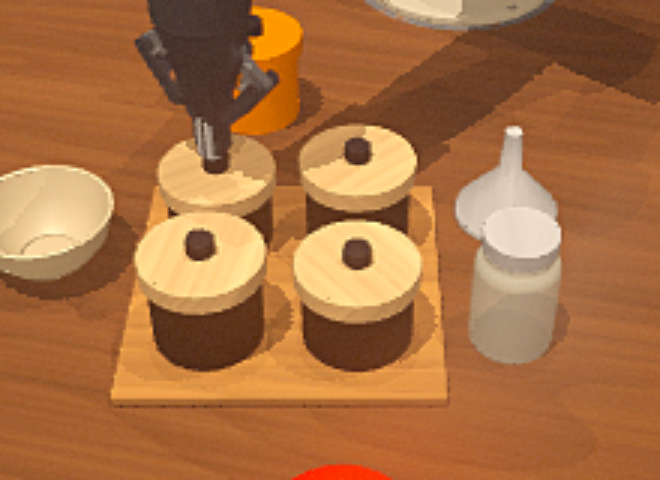

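Force climbs steeply at 114.8, i.e. about 6.4 mm below contact: against the stop. Lifting off and rechecking the edge for rocking.

>>> {"op": "arm_command", "data": {"targets": [{"delta_rot":[0,0,0],"dp":[0,0,-5],"claw":0},{"delta_rot":[0,0,0],"dp":[0,0,-25],"claw":0},{"delta_rot":[0,0,0],"dp":[0,-15,-30],"claw":0},{"delta_rot":[0,0,0],"dp":[0,-33,-30],"claw":0},{"delta_rot":[0,0,0],"dp":[0,-33,-30],"claw":0}]}}

```text
time_s: 14.1
tool_pos: [483.8, -103.7, 141.6]
eef_rot: [[0.369, 0.93, -0.001], [0.93, -0.369, 0.0], [0.0, -0.001, -1.0]]
ft_force: [0.0, 0.2, -0.4]
opening: 0.2
```

```bash
python3 rd.py s9
```

```text
14.25 [ 485.5  -104.62  141.58] [ 0.12 -0.02 -0.28] [-0.4 -1.   0.   0.3]
```

>>> {"op": "arm_command", "data": {"targets": [{"delta_rot":[0,0,0],"dp":[0,0,15],"claw":0},{"delta_rot":[0,0,0],"dp":[0,0,30],"claw":0},{"delta_rot":[0,0,0],"dp":[0,0,36],"claw":0},{"delta_rot":[0,0,0],"dp":[0,0,37],"claw":0},{"delta_rot":[0,0,0],"dp":[0,0,37],"claw":0}]}}

```text
time_s: 14.8
tool_pos: [485.3, -104.5, 104.8]
eef_rot: [[0.369, 0.929, 0.0], [0.929, -0.369, -0.0], [-0.0, 0.0, -1.0]]
ft_force: [0.4, 0.9, -0.4]
opening: -0.1
```

>>> {"op": "arm_command", "data": {"targets": [{"delta_rot":[0,0,0],"dp":[0,0,1],"claw":0},{"delta_rot":[0,0,0],"dp":[0,0,2],"claw":0},{"delta_rot":[0,0,0],"dp":[0,0,2],"claw":0}]}}

```text
time_s: 15.1
tool_pos: [485.0, -104.4, 102.7]
eef_rot: [[0.369, 0.929, 0.0], [0.929, -0.369, -0.0], [-0.0, 0.0, -1.0]]
ft_force: [0.3, 0.2, 0.2]
opening: -0.2
```

>>> {"op": "arm_command", "data": {"targets": [{"delta_rot":[0,0,0],"dp":[0,0,1],"claw":0},{"delta_rot":[0,0,0],"dp":[0,0,1],"claw":0},{"delta_rot":[0,0,0],"dp":[0,0,1],"claw":0}]}}

```text
time_s: 15.4
tool_pos: [484.9, -104.3, 101.5]
eef_rot: [[0.369, 0.929, -0.0], [0.929, -0.369, -0.0], [-0.0, -0.0, -1.0]]
ft_force: [0.2, -0.1, -0.6]
opening: 0.2
```

>>> {"op": "arm_command", "data": {"targets": [{"delta_rot":[0,0,0],"dp":[0,0,1],"claw":0},{"delta_rot":[0,0,0],"dp":[0,0,1],"claw":0},{"delta_rot":[0,0,0],"dp":[0,0,1],"claw":0}]}}

```text
time_s: 15.7
tool_pos: [485.0, -104.4, 100.9]
eef_rot: [[0.369, 0.93, 0.0], [0.93, -0.369, -0.0], [-0.0, 0.0, -1.0]]
ft_force: [-1.5, 0.8, 5.2]
opening: 0.2
```

Stiff now: 5 N within 0.5 mm at 100.9, which is 6 mm below where contact came before. It no longer rocks. Retreating straight up.

>>> {"op": "arm_command", "data": {"targets": [{"delta_rot":[0,0,0],"dp":[0,0,-10],"claw":0},{"delta_rot":[0,0,0],"dp":[0,0,-40],"claw":0},{"delta_rot":[0,0,0],"dp":[0,0,-80],"claw":0},{"delta_rot":[0,0,0],"dp":[0,0,-110],"claw":0},{"delta_rot":[0,0,0],"dp":[0,0,-120],"claw":0}]}}

```text
time_s: 16.2
tool_pos: [485.8, -104.7, 224.0]
eef_rot: [[0.369, 0.93, 0.005], [0.93, -0.369, -0.002], [-0.0, 0.005, -1.0]]
ft_force: [0.4, -0.8, -0.9]
opening: -0.1
```

>>> {"op": "arm_command", "data": {"targets": [{"delta_rot":[0,0,0],"dp":[0,-40,0],"claw":0},{"delta_rot":[0,0,0],"dp":[0,-70,0],"claw":0},{"delta_rot":[0,0,0],"dp":[0,-80,0],"claw":0},{"delta_rot":[0,0,0],"dp":[0,-80,0],"claw":0},{"delta_rot":[0,0,0],"dp":[0,-80,0],"claw":0}]}}

```text
time_s: 16.7
tool_pos: [411.3, -75.2, 220.6]
eef_rot: [[0.369, 0.929, 0.001], [0.929, -0.369, -0.0], [-0.0, 0.001, -1.0]]
ft_force: [0.3, -0.2, 0.9]
opening: -0.1
```

```bash
python3 rd.py s10;python3 - <<'E'
from h import *
a=cv2.imread("pics/top0.png");b=get_image("top")["image"]
cv2.imwrite("pics/t10.png",cv2.resize(np.hstack([a[50:350,150:430],b[50:350,150:430]]),None,fx=1.4,fy=1.4))
E
```

```text
16.85 [411.23 -75.18 220.34] [-0.21 -0.03 -0.03] [ 0.9  0.2 -0.5 -0.7]
```

View pics/t10.png

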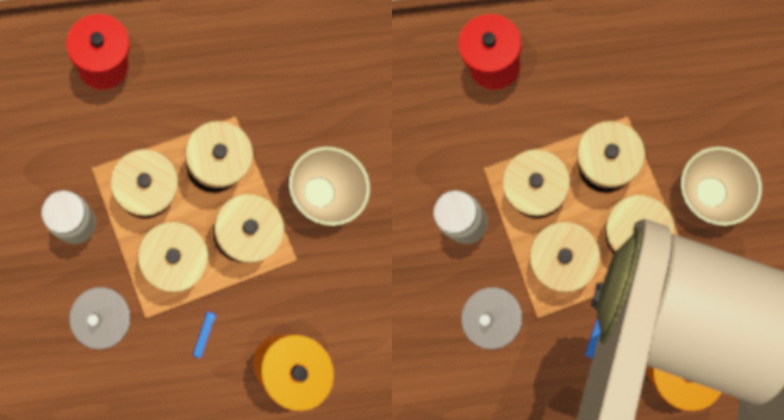

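View pics/s10.png

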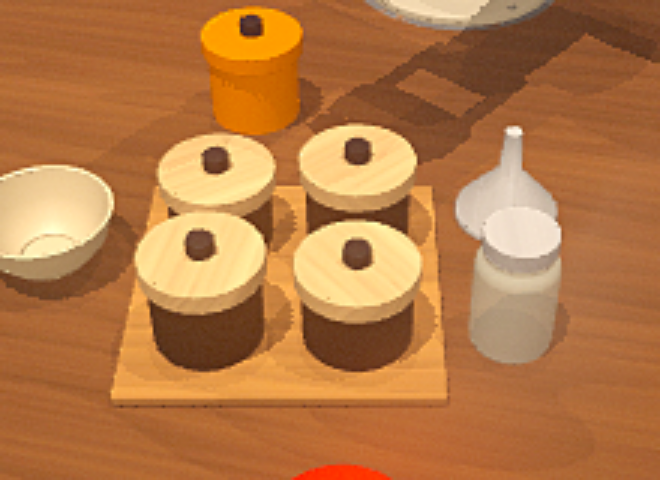

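The jar, funnel, bowl and clip look unmoved. The place 2 lid sits level and lower, with its knob at (215,160) in the crop instead of (215,153). The arm is clear.

```bash
python3 -c "
from cell import order;print(order.close_job())"
```

```text
the job is handed in; nothing more can be done
None
```

The rocking lid was at place 2. It is now pressed fully home and no longer rocks; I handed the job in at about 17 s.

- **Finding it:** I pressed place 1's edge first. It took about 5 N for 2 mm, so it is sound. Place 2's edge gave more than 3 mm at about 2 N and visibly tipped. I did not press places 3 and 4, since the rocking lid was already found.
- **Seating it:** I pressed on the knob. The lid slid down at about 13.5 N, then met the stop after about 6 mm. I held about 31 N vertical, with about 12 N sideways, before lifting off.
- **Last checks:** Place 2's edge now holds 5 N within about 0.5 mm, roughly 6 mm lower than before. I checked only that one edge. In the last pictures the jar, bowl and funnel look unmoved. The arm partly hides the clip in the top view, but the part in sight is in place. The arm is clear, with no force on the tool. None of the checks failed or disagreed.

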